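# Clamp an etched brass fret in the folding tool

## Robot

A 6-joint arm with a two-finger parallel gripper is mounted at the origin on a cart in front of the work surface, level with it; the furniture and walls round the work are solid. World frame = base frame: x ahead of the robot, y to its left, z up, the work surface at z = 0. Lengths are in m, angles in rad, forces in N, time in s.
With the tool pointing down it reaches from about 0.3 to 0.875 m from the base axis. Payload 6.4 kg.
Tool frame: the origin (TCP) lies at the very end of the fingers, on their centre line; the grasp point (between the pads) lies 19 mm behind it; z points along the fingers, y is the line along which they close (so a half turn about z gives the same grasp; the last joint's range is limited). The gripper opens to 85 mm and grips with 20 to 120 N. Pads are 22 mm wide; open, the fingers measure 114 mm over their backs; the gripper's body (76 mm by 85 mm) begins 54 mm behind the grasp point. The pads swing forward as they close: fully open they stand 13 mm farther back than shut.
Start: joints at [1.137, 0.181, 1.607, -0, 1.354, -0.206], TCP at [0.13, 0.56, 0.193] pointing down, gripper open.
Joint ranges: [-2.99, 2.99], [-0.89, 2.07], [0.3, 2.58], [-1.14, 4.28], [0, 2.63], [-3.12, 3.12]. Speed limits (rad/s): [2.57, 2.57, 3.01, 3.14, 3.14, 3.14].

## Interface

Orientations are given as a unit quaternion [w, x, y, z].
In Python, from bench import ctrl gives the robot as it stands.
- The arm moves only by the tool jog_arm, never from a script. Its argument "series" is a list that holds one entry, the list of rows, each a list of 7 numbers: the shift along the tool's x, y, z in mm, then the turn, a rotation vector about the tool's x, y, z in rad, then the finger opening in mm, from 0 to 85.4. In form: [[[tx, ty, tz, rx, ry, rz, gripper], ...]]. A call has exactly 10 rows; each row shifts and turns the commanded pose from where the row before left it, along the tool's axes as they then stand; what a row does not reach is not made up. A row lasts 1/10 s, in which the tool goes at most 50 mm and 8.59 degrees, less where a joint would pass 70% of its speed; a pose out of reach is approached as far as the arm can. A call with a gripper value outside its range is refused whole. The fingers move at their own pace and stop on an object; the grip force is fixed at half the most. Time passes only in rows, so rows that do not move let the fingers close, or fill a call up. It gives the time, the measured TCP pose, the force, the opening and the grip force at its end, in the units of the state.
- ctrl.get_obs(): the state, without advancing time (a new reading comes with each control period).
- ctrl.camera(name): name is "scene" or "top" or "wrist"; returns a dict with "frame" (384x512x3 uint8, blue, green, red), "z_map" (384x512 float32, m along the optical axis (not along the pixel's ray), 0 where there is no reading), "fx", "fy", "cx", "cy" (pixels), "xyz" and "rotation" of the camera in the world. Camera axes: x right, y down, z forward; pixel columns grow to the right and rows downward; lengths in m; the calibration is good to about 2 mm. A picture is of the moment at which its call begins.
- ctrl.hand_in(): hands the job in; it is judged then, once.
The state is a dict: "time_s": time; "q": joint angles; "dq": joint speeds; "joint_efforts": joint torques, N m; "eef_pos": TCP position; "eef_rot": TCP orientation; "wrist_force": force on the tool from outside, world axes, zero at the start; "torque": the same for the moment, N m; "opening": opening from 0.0 (shut) to 1.0 (fully open); "grasp_force": force on a finger pad.
Only numpy, scipy, OpenCV 4.12 (cv2) and the standard library are available. Lean on these libraries where they do the work, as an engineer would, in place of code of your own. Each camera call takes 0.05 s, during which the arm holds its last target. There are 200 camera calls.

## Task

Swing the magnifier aside so that it is well clear of the folding tool. Then pick up the clamp head by its black rib, fit it over the two locating pins of the tool with its teeth over the brass sheet - slide it about until it drops onto the pins - and press it down firmly against the lift springs until it sits flat and fully down on the brass. Finish while still holding it pressed down, and leave the tweezers, the miniature and the paint pot alone.

Things in the scene. Friction and masses are not known exactly. Their poses are not given: they have to be found in the camera images.
- jig: base of the folding tool for etched brass, fixed: blue-grey plate 96 mm (x) by 124 mm (y), top 16 mm above its underside. Origin: on the underside, midway between its two locating pins (plate reaches 60 mm to -x, 36 mm to +x of it). Its -x half, towards the robot, carries the brass sheet. The brass (19 mm above this origin) stops the head; a rear land lies 0.6 mm lower.
- pin_a (a point): axis of the steel locating pin at y = +30 mm of the base, taken 19 mm above the underside of the base (brass level). The pin is 9 mm in diameter with a hemispherical tip that ends 31.5 mm above the underside of the base
- pin_b (a point): the same for the equal pin at y = -30 mm of the base
- lifter (a joint): travel in m of the sprung aluminium lifter bar (16 by 80 mm) round the pins: 0 = up, its top 23.5 mm above the underside of the base; grows as the head is pressed down, 0.0045 = head fully down on the brass. The springs push up with 2.6 N at first, 5 N at 4.5 mm; a steady push of about 15 N clamps the brass well
- fret: etched brass sheet 30 mm (x) by 88 mm (y), 0.8 mm thick, fixed on the anvil of the base; origin: centre of its underside
- head: clamp head, loose, about 0.18 kg: aluminium block 40 mm (x) by 84 mm (y) by 17 mm high, with a row of 4 mm thick teeth that stick out 14 mm further at its -x side. Origin: centre of the block's underside. Starts upright on the green cutting mat (2.5 mm thick), teeth roughly towards the robot. On the pins its axes lie along those of the base, origin above origin.
- rib_top (a point): top centre of the head's black grip rib, 43 mm above the underside; the rib is 18 mm thick (along the head's x), 50 mm long (y) and rises 26 mm from the block: grasp it across its 18 mm
- hole_a (a point): mouth of the blind hole at y = +30 mm in the head's underside: 11.5 mm in diameter, 14 mm deep, closed at the top, so that the pin is hidden once the head is over it
- hole_b (a point): the same for the equal hole at y = -30 mm of the head
- loupe_arm (a joint): swing arm of the bench magnifier, rad: 0 = arm points from its post to -x of the post's frame, about over the tool; positive = swung to the robot's left; range -1.6 to 1.6; stiff (0.12 N m of friction), stays where it is left
- loupe_hinge (a point): vertical hinge axis of the magnifier's arm, on top of a fixed 12 mm post behind the tool (round foot 86 mm in diameter), at the height of the arm, 166 mm above the desk
- lens (a point): centre of the magnifier's round lens, 135 mm from the hinge axis; frame 99 mm in outer diameter, 10 mm thick
- loupe_knob (a point): top of the round upright red knob at the far end of the lens frame, 191 mm from the hinge axis: 12 mm in diameter, 30 mm tall, to pinch or push
- tweezers: steel tweezers on the desk, 12 x 115 x 8 mm; leave alone
- mini: painted miniature on a round base, 33 mm wide, 51 mm tall, on the cutting mat; leave alone
- paint_pot: black paint pot, 34 mm wide, 36 mm tall, on the cutting mat; leave alone

How it is judged:
By the outcome, as a careful person would: the job done as asked, in the order asked, and still so for the second after the job is handed in, while the arm keeps its last pose, push and grip.
It also fails if it takes over 54 s, if anything falls off the work surface, if the arm or the gripper's body presses on something with over 40 N, if the wrist force passes 120 N, or if a joint passes its speed limit or range.

## Working session

There is one attempt and no reset: what is moved stays moved. The work goes in short steps, Python scripts to look and compute and a tool call to move; the robot and the scene stay as the last step left them, time stands still between calls to the robot, and variables do not carry over. Pictures are saved under pics/ and viewed, at most 10 in all, crops included, and the job is handed in when it is done.

Besides the shell and the picture viewer there is one more tool, called after "Request:" in YAML: its name, and indented under it one key for each argument. jog_arm: Moves the arm, as the interface text tells. Its arguments: {"type":"object","properties":{"series":{"type":"array"}},"required":["series"]}

```bash
mkdir -p pics
cat > h.py <<'E'
from bench import ctrl
import numpy as np, cv2
def cam(n):
    c=ctrl.camera(n); z=c["z_map"].astype(float); v,u=np.mgrid[:384,:512]
    P=np.stack([(u-c["cx"])/c["fx"]*z,(v-c["cy"])/c["fy"]*z,z],-1)
    R=np.array(c["rotation"],float)
    if R.size==4:
        from scipy.spatial.transform import Rotation as Q
        R=Q.from_quat(R[[1,2,3,0]]).as_matrix()
    W=P@R.reshape(3,3).T+np.array(c["xyz"]); W[z==0]=np.nan
    return c,W
E
python3 - <<'E'
from h import *
c,W=cam("top"); np.save("top.npy",W); cv2.imwrite("pics/top.png",cv2.resize(c["frame"],(800,600)))
print(c["xyz"],c["rotation"],c["fx"])
c,W=cam("scene"); np.save("scene.npy",W); cv2.imwrite("pics/scene.png",cv2.resize(c["frame"],(800,600)))
print(c["xyz"],c["rotation"])
o=ctrl.get_obs();print(o)
E
```

```text
[ 0.40989576 -0.0537646   1.00720042] [-0.07268584  0.72057282 -0.68607735  0.06920577] 398.34068670048583
[-0.20572331 -0.45638492  0.64784053] [-0.42857983  0.74378061 -0.44857297  0.24878107]
{'time_s': 0.1, 'q': array([ 1.13666169e+00,  1.81455391e-01,  1.60789458e+00, -8.88797845e-06,
        1.35379711e+00, -2.06279795e-01]), 'dq': array([-0.00011166, -0.00030284, -0.0018968 ,  0.00066223,  0.00014672,
       -0.00067426]), 'joint_efforts': array([-1.81335913e-04, -4.45875764e+01, -3.52234912e+01, -2.69081438e-04,
        4.19248259e-03,  3.16738090e-05]), 'eef_pos': array([0.12962575, 0.55963761, 0.19238716]), 'eef_rot': array([-2.40519454e-04,  1.13680141e-01,  9.93517097e-01, -7.39072695e-04]), 'wrist_force': array([-0.38062209, -0.54048458, -0.89903415]), 'torque': array([-0.01444457, -0.01552132,  0.01215811]), 'grasp_force': 0.0, 'opening': 1.002044083978166}
```

View pics/top.png

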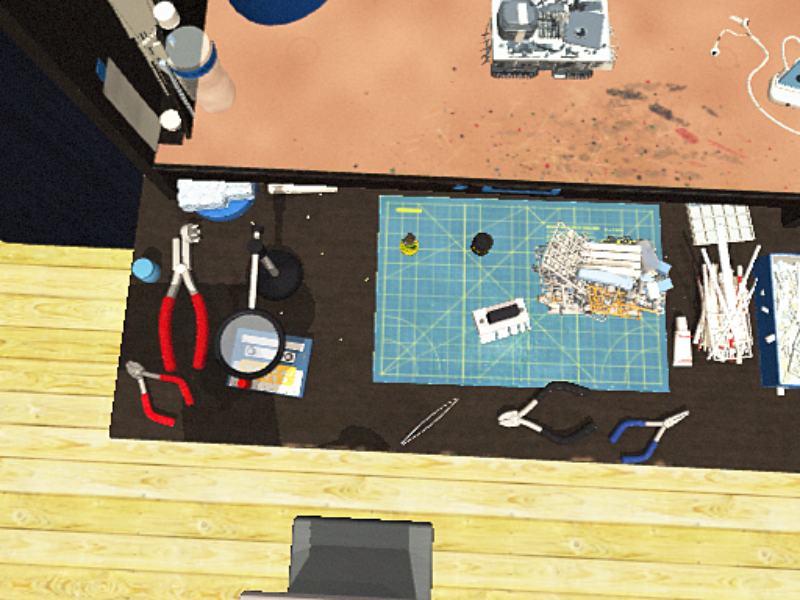

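View pics/scene.png

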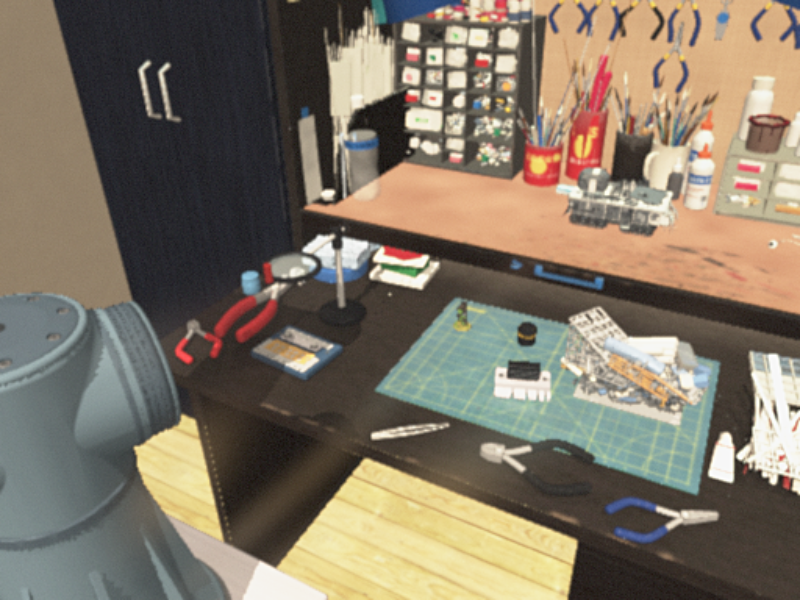

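The top view shows the tool at about (270,362), half hidden by the lens at (250,343). The magnifier's hinge is at (254,243) and its red knob at (245,384). The head is at (500,318) with its teeth toward the robot, and the tweezers are at (430,422).

Run:
```python
from h import *
W=np.load("top.npy"); im=cv2.resize(cv2.imread("pics/top.png"),(512,384),interpolation=cv2.INTER_AREA)
def at(u,v): return W[int(v*.64),int(u*.64)].round(4)
for n,p in dict(desk=(340,300),mat=(440,300),hinge=(254,243),lens=(250,343),knob=(245,384),post=(275,275)).items(): print(n,at(*p))
def rect(u0,v0,u1,v1,z0,z1,n):
    s=W[int(v0*.64):int(v1*.64),int(u0*.64):int(u1*.64)].reshape(-1,3); s=s[(s[:,2]>z0)&(s[:,2]<z1)]
    r=cv2.minAreaRect((s[:,:2]*1000).astype(np.float32)); print(n,len(s),r,s.mean(0).round(4),np.median(s[:,2]))
rect(460,285,540,355,.036,.06,"rib"); rect(460,285,540,355,.012,.06,"headall");rect(460,285,540,355,.013,.026,"headblock")
rect(215,320,320,405,.010,.045,"jig")
rect(205,300,300,395,.14,.19,"lens"); rect(225,375,265,395,.175,.22,"knob");rect(235,215,275,260,.14,.3,"hinge")
c=im[int(285*.64):int(410*.64),int(190*.64):int(330*.64)];d=im[int(280*.64):int(360*.64),int(460*.64):int(550*.64)]
cv2.imwrite("pics/crop.png",np.hstack([cv2.resize(c,(450,400),interpolation=2),cv2.resize(d,(350,400),interpolation=2)]))
```

```text
desk [ 6.095e-01  3.690e-02 -2.000e-04]
mat [ 0.6171 -0.1279  0.002 ]
hinge [0.6503 0.1454 0.1765]
lens [0.5117 0.1382 0.1701]
knob [0.4554 0.1353 0.1965]
post [0.6405 0.1409 0.0261]
rib 163 ((599.5728759765625, -243.77630615234375), (19.403228759765625, 85.9677963256836), 21.009525299072266) [ 0.5933 -0.2275  0.0451] 0.045267367157972194
headall 555 ((592.0667114257812, -237.06100463867188), (49.87845993041992, 103.15143585205078), 19.597393035888672) [ 0.5912 -0.2257  0.0274] 0.021049228973729184
headblock 370 ((592.2215576171875, -227.3389434814453), (43.06504440307617, 84.93758392333984), 19.597393035888672) [ 0.5911 -0.2253  0.0198] 0.019977441691086006
jig 922 ((501.1907958984375, 140.04656982421875), (123.91767120361328, 96.06045532226562), 84.11162567138672) [0.4886 0.1138 0.0178] 0.017598419340240923
lens 1727 ((511.5187072753906, 139.74708557128906), (98.56623840332031, 97.36767578125), 50.285194396972656) [0.5106 0.1393 0.1694] 0.16934699486050742
knob 39 ((454.9404602050781, 137.81565856933594), (10.047632217407227, 11.316306114196777), 13.370747566223145) [0.4551 0.137  0.1928] 0.1961626400585591
hinge 179 ((653.2161254882812, 143.97378540039062), (46.74345397949219, 21.465030670166016), 7.062381744384766) [0.6508 0.1417 0.1712] 0.17400427107069127
```

View pics/crop.png

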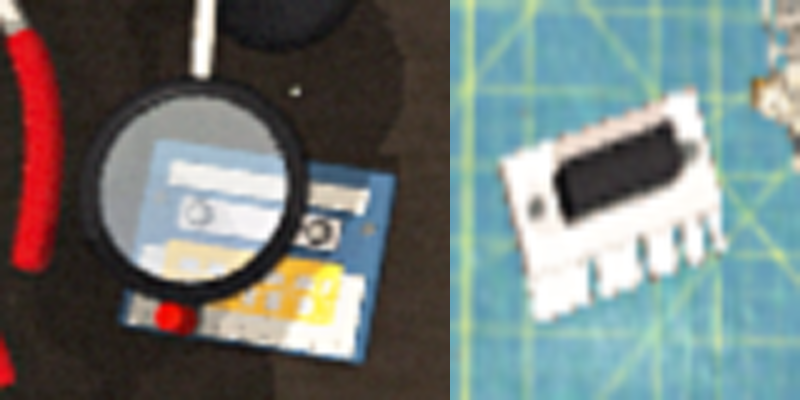

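The crop shows the jig turned about -6° in yaw, with its pins partly under the lens. The head is turned about +20°, teeth toward the robot. I'll pinch the knob and swing the magnifier to the left.

Request:
jog_arm:
  series:
    - [[0,0,-20,0,0,-0.114,60],[0,0,-20,0,0,-0.114,60],[-18,-23.5,0,0,0,0,60],[-18,-23.5,0,0,0,0,60],[-18,-23.5,0,0,0,0,60],[-18,-23.5,0,0,0,0,60],[-18,-23.5,0,0,0,0,60],[-18,-23.5,0,0,0,0,60],[-18,-23.5,0,0,0,0,60],[-18,-23.5,0,0,0,0,60]]

```text
time_s: 1.1
eef_pos: [0.2742, 0.371, 0.2328]
eef_rot: [-0.0, -0.0, 1.0, -0.0]
wrist_force: [0.6, 1.2, 0.8]
opening: 0.705
grasp_force: 0.0
```

Request:
jog_arm:
  series:
    - [[-18,-23.5,0,0,0,0,60],[-18,-23.5,0,0,0,0,60],[-18,-23.5,0,0,0,0,60],[-18,-23.5,0,0,0,0,60],[-18,-23.5,0,0,0,0,60],[-18,-23.5,0,0,0,0,60],[-18,-23.5,0,0,0,0,60],[-18,-23.5,0,0,0,0,60],[-18,-23.5,0,0,0,0,60],[-18,-23.5,0,0,0,0,60]]

```text
time_s: 2.1
eef_pos: [0.4543, 0.1361, 0.2329]
eef_rot: [-0.0, -0.0, 1.0, 0.0]
wrist_force: [0.6, 1.3, -0.1]
opening: 0.701
grasp_force: 0.0
```

Request:
jog_arm:
  series:
    - [[0,0,14,0,0,0,60],[0,0,14,0,0,0,60],[0,0,14,0,0,0,60],[0,0,10,0,0,0,40],[0,0,0,0,0,0,25],[0,0,0,0,0,0,15],[0,0,0,0,0,0,8],[0,0,0,0,0,0,8],[0,0,0,0,0,0,8],[0,0,0,0,0,0,8]]

```text
time_s: 3.1
eef_pos: [0.4541, 0.1373, 0.1815]
eef_rot: [0.0, -0.0, 1.0, 0.0]
wrist_force: [0.3, -0.9, -0.0]
opening: 0.097
grasp_force: 0.0
```

Run:
```python
from h import *
c,W=cam("wrist"); a=cv2.resize(c["frame"],(400,300))
c,W=cam("top"); b=cv2.resize(c["frame"][170:290,110:270],(400,300),interpolation=2)
cv2.imwrite("pics/k.png",np.hstack([a,b])); o=ctrl.get_obs();print(o["opening"],o["grasp_force"],o["wrist_force"])
```

```text
0.09723282294252773 0.0 [-0.85968512 -0.17068889  0.09918343]
```

View pics/k.png

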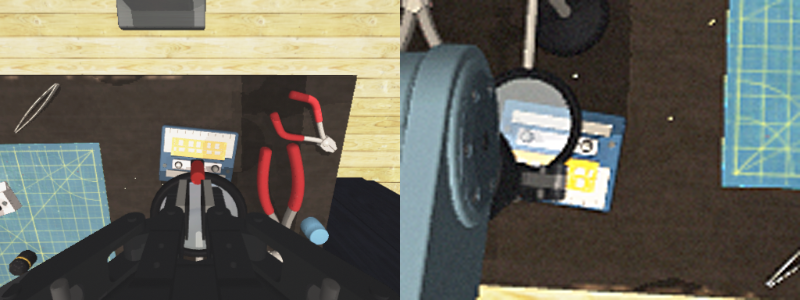

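The wrist view shows the red knob at (197,172), just past the fingertips on the robot side, so the pads seem to have closed beside it. I'll locate it.

Run:
```python
from h import *
for n in("wrist","scene"):
    c,W=cam(n); h=cv2.cvtColor(c["frame"],cv2.COLOR_BGR2HSV)
    m=((h[...,0]<8)|(h[...,0]>172))&(h[...,1]>150)&(h[...,2]>60)&(W[...,2]>.14)&(W[...,2]<.22)&(W[...,0]<.6)
    s=W[m]; print(n,len(s)); 
    if len(s): print(np.percentile(s,[2,50,98],axis=0).round(4))
c,W=cam("wrist"); print(c["xyz"])
for v in range(220,330,10): print(v,W[v,int(180*1.28)].round(3),W[v,int(197*1.28)].round(3),W[v,int(212*1.28)].round(3))
```

```text
wrist 441
[[0.4488 0.1344 0.1689]
 [0.4509 0.1395 0.1935]
 [0.4586 0.1451 0.1968]]
scene 54
[[0.446  0.1327 0.1691]
 [0.4493 0.1365 0.1814]
 [0.4858 0.1763 0.1959]]
[0.37917427 0.13770396 0.36083325]
220 [0.524 0.113 0.017] [0.449 0.139 0.195] [0.521 0.166 0.023]
230 [0.443 0.127 0.222] [0.455 0.139 0.196] [0.467 0.154 0.17 ]
240 [0.444 0.128 0.233] [0.477 0.14  0.167] [0.443 0.148 0.234]
250 [0.444 0.129 0.243] [0.485 0.14  0.168] [0.443 0.148 0.244]
260 [0.443 0.129 0.252] [0.493 0.14  0.169] [0.443 0.147 0.253]
270 [0.442 0.13  0.262] [0.501 0.14  0.17 ] [0.442 0.146 0.262]
280 [0.442 0.131 0.27 ] [0.51 0.14 0.17] [0.441 0.146 0.27 ]
290 [0.443 0.131 0.274] [0.519 0.14  0.169] [nan nan nan]
300 [0.441 0.131 0.282] [0.529 0.14  0.168] [0.437 0.144 0.287]
310 [0.444 0.131 0.283] [0.539 0.14  0.169] [0.439 0.144 0.289]
320 [0.448 0.131 0.283] [0.55  0.14  0.167] [0.442 0.144 0.29 ]
```

The depth readings put the knob (y 0.134–0.145) between the two fingers (y 0.128 and 0.148). It is held loosely near the tips, which is enough to swing it.

Request:
jog_arm:
  series:
    - [[0,7,3,0,0,0.036,8],[-0.5,13.8,0,0,0,0.0725,8],[-0.5,13.8,0,0,0,0.0725,8],[-0.5,13.8,0,0,0,0.0725,8],[-0.5,13.8,0,0,0,0.0725,8],[-0.5,13.8,0,0,0,0.0725,8],[-0.5,13.8,0,0,0,0.0725,8],[-0.5,13.8,0,0,0,0.0725,8],[-0.5,13.8,0,0,0,0.0725,8],[-0.5,13.8,0,0,0,0.0725,8]]

```text
time_s: 4.35
eef_pos: [0.4974, 0.259, 0.1781]
eef_rot: [-0.0, 0.339, 0.941, -0.0]
wrist_force: [-0.2, -0.7, -0.0]
opening: 0.095
grasp_force: 0.0
```

```bash
cat > k.py <<'E'
from h import *
for n in("wrist","scene"):
    c,W=cam(n); h=cv2.cvtColor(c["frame"],cv2.COLOR_BGR2HSV)
    m=((h[...,0]<8)|(h[...,0]>172))&(h[...,1]>150)&(h[...,2]>60)&(W[...,2]>.165)&(W[...,2]<.22)&(W[...,0]<.7)
    s=W[m]; print(n,len(s)); 
    if len(s): print(np.percentile(s,[2,50,98],axis=0).round(4))
E
python3 k.py
```

```text
wrist 682
[[0.4491 0.1371 0.1671]
 [0.4541 0.1444 0.1869]
 [0.4596 0.1465 0.1965]]
scene 58
[[0.446  0.133  0.1682]
 [0.45   0.1364 0.1811]
 [0.49   0.1775 0.1955]]
```

The knob was not carried along, so the fingers passed over it or missed it. I'll check where the fingertips really are.

Run:
```python
from h import *
p=ctrl.get_obs()["eef_pos"]; print(p)
ims=[]
for n in("scene","top","wrist"):
    c,W=cam(n); d=np.linalg.norm(W[...,:2]-p[:2],axis=-1)
    m=(d<.05)&(W[...,2]>.12)&(W[...,2]<.34)
    s=W[m]; print(n,len(s))
    if len(s): 
        i=np.argsort(s[:,2])[:len(s)//15+1]; print(s[i].mean(0).round(4),s[:,2].min(), s[s[:,2]<s[:,2].min()+.02].mean(0).round(4))
    if n=="scene":
        v,u=np.where(m); v0,u0=int(np.median(v)),int(np.median(u)); a=c["frame"][max(0,v0-75):v0+75,max(0,u0-100):u0+100]; 
        a=cv2.resize(a,(400,300),interpolation=2)
    if n=="wrist": cv2.imwrite("pics/f.png",np.hstack([a,cv2.resize(c["frame"],(400,300))]))
```

```text
[0.49776607 0.25929075 0.17806408]
scene 498
[0.4895 0.2509 0.2211] 0.2146161993734601 [0.488  0.2503 0.2254]
top 326
[0.5038 0.2495 0.2271] 0.21808162605992087 [0.5038 0.2495 0.2271]
wrist 35443
[0.4915 0.2634 0.2401] 0.2176110040504944 [0.4907 0.264  0.2287]
```

View pics/f.png

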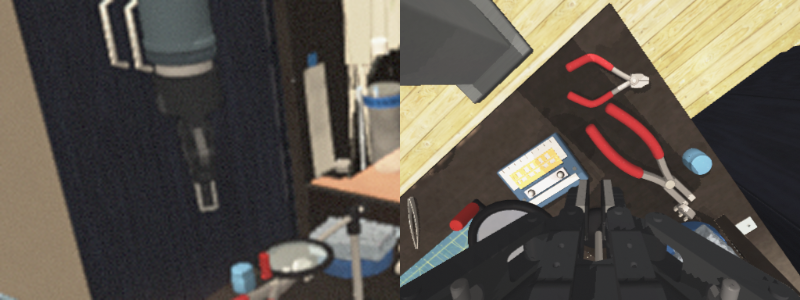

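In all three cameras the fingertips end at z≈0.216 while the TCP reads 0.178. The tips are therefore about 38 mm higher than reported, and they passed over the knob. I'll go back and descend further.

Request:
jog_arm:
  series:
    - [[0,0,0,0,0,-0.138,60],[0,0,0,0,0,-0.138,60],[0,0,0,0,0,-0.138,60],[0,0,0,0,0,-0.138,60],[0,0,0,0,0,-0.137,60],[8.6,-24,0,0,0,0,60],[8.6,-24,0,0,0,0,60],[8.6,-24,0,0,0,0,60],[8.6,-24,0,0,0,0,60],[8.6,-24,0,0,0,0,60]]

```text
time_s: 5.6
eef_pos: [0.4533, 0.1371, 0.1782]
eef_rot: [0.0, -0.001, 1.0, -0.0]
wrist_force: [-0.1, -0.5, -0.3]
opening: 0.706
grasp_force: 0.0
```

Request:
jog_arm:
  series:
    - [[0,0,8,0,0,0,60],[0,0,8,0,0,0,60],[0,0,8,0,0,0,60],[0,0,8,0,0,0,60],[0,0,4,0,0,0,30],[0,0,0,0,0,0,15],[0,0,0,0,0,0,8],[0,0,0,0,0,0,8],[0,0,0,0,0,0,8],[0,0,0,0,0,0,8]]

```text
time_s: 6.6
eef_pos: [0.4544, 0.1385, 0.1425]
eef_rot: [0.0, -0.0, 1.0, 0.0]
wrist_force: [-0.2, 0.6, 0.9]
opening: 0.108
grasp_force: 58.0
```

Gripped at 58 N. Now the swing.

Request:
jog_arm:
  series:
    - [[0,7,0,0,0,0.036,8],[-0.5,13.8,0,0,0,0.0725,8],[-0.5,13.8,0,0,0,0.0725,8],[-0.5,13.8,0,0,0,0.0725,8],[-0.5,13.8,0,0,0,0.0725,8],[-0.5,13.8,0,0,0,0.0725,8],[-0.5,13.8,0,0,0,0.0725,8],[-0.5,13.8,0,0,0,0.0725,8],[-0.5,13.8,0,0,0,0.0725,8],[-0.5,13.8,0,0,0,0.0725,8]]

```text
time_s: 7.6
eef_pos: [0.4949, 0.2621, 0.1424]
eef_rot: [-0.003, 0.338, 0.941, 0.0]
wrist_force: [-9.1, 6.4, 6.1]
opening: 0.107
grasp_force: 58.6
```

Request:
jog_arm:
  series:
    - [[-0.5,13.8,0,0,0,0.0725,8],[-0.5,13.8,0,0,0,0.0725,8],[-0.5,13.8,0,0,0,0.0725,8],[-0.5,13.8,0,0,0,0.0725,8],[-0.5,13.8,0,0,0,0.0725,8],[-0.5,13.8,0,0,0,0.0725,8],[-0.5,13.8,0,0,0,0.0725,8],[-0.5,13.8,0,0,0,0.0725,8],[-0.5,13.8,0,0,0,0.0725,8],[-0.3,7,0,0,0,0.036,8]]

```text
time_s: 8.6
eef_pos: [0.6069, 0.3315, 0.1426]
eef_rot: [-0.003, 0.635, 0.772, 0.003]
wrist_force: [-4.3, 17.8, 1.7]
opening: 0.105
grasp_force: 58.1
```

Request:
jog_arm:
  series:
    - [[0,0,0,0,0,0,50],[0,0,0,0,0,0,50],[0,0,0,0,0,0,50],[0,0,-10,0,0,0,60],[0,0,-20,0,0,0,60],[0,0,-20,0,0,0,60],[15,-10,-10,0,0,0,60],[25,-15,0,0,0,0,60],[25,-15,0,0,0,0,60],[20,-10,0,0,0,0,60]]

```text
time_s: 9.6
eef_pos: [0.5404, 0.4007, 0.2028]
eef_rot: [-0.0, 0.635, 0.773, 0.0]
wrist_force: [-1.0, 1.0, -0.6]
opening: 0.705
grasp_force: 0.0
```

Run:
```python
from h import *
Ws=[];
for i in range(3): c,W=cam("top"); Ws.append(W)
W=np.nanmedian(Ws,0); np.save("top2.npy",W); cv2.imwrite("raw2.png",c["frame"])
def rect(u0,v0,u1,v1,z0,z1,n):
    s=W[v0:v1,u0:u1].reshape(-1,3); s=s[(s[:,2]>z0)&(s[:,2]<z1)]
    k=(s[:,:2]*1000).astype(np.float32); r=cv2.minAreaRect(k); print(n,len(s),[np.round(x,1) for x in r],s.mean(0).round(4),np.median(s[:,2]).round(4))
rect(130,200,215,262,.010,.05,"jig"); rect(130,200,215,262,.020,.0285,"lifter");rect(130,200,215,262,.0285,.05,"pins")
rect(295,180,340,225,.036,.06,"rib"); rect(295,180,340,225,.0125,.027,"blk")
i=c["frame"]
cv2.imwrite("pics/j.png",np.vstack([np.hstack([cv2.resize(i[200:265,135:205],(400,371),interpolation=2),cv2.resize(i[180:230,295:345],(371,371),interpolation=2)]),cv2.resize(i[110:290,50:437],(771,220))]))
```

```text
jig 2017 [array([506.7, 169.1]), array([189.2, 105.1]), np.float64(79.2)] [0.5019 0.1445 0.018 ] 0.0177
lifter 335 [array([505. , 174.8]), array([187.8,  89.8]), np.float64(73.9)] [0.5076 0.1495 0.0224] 0.0224
pins 16 [array([512.8, 138.1]), array([67.2,  5.6]), np.float64(83.3)] [0.5126 0.1351 0.0307] 0.0305
rib 160 [array([ 593.4, -226.6]), array([18.6, 49.1]), np.float64(18.5)] [ 0.5926 -0.2261  0.045 ] 0.0455
blk 374 [array([ 593.1, -227. ]), array([42. , 84.9]), np.float64(18.0)] [ 0.5912 -0.2251  0.0197] 0.0198
```

View pics/j.png

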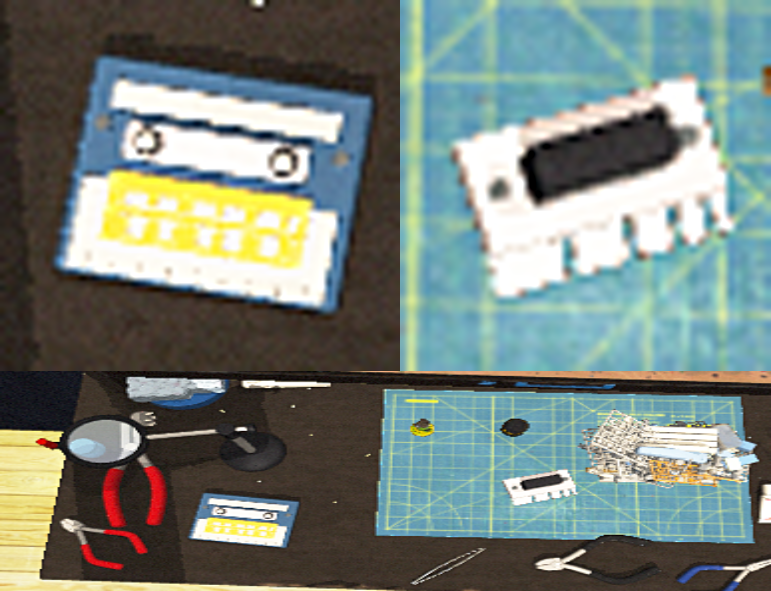

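The magnifier is now swung left, clear of the tool. The pins are clear at crop (147,142) and (284,162), and the head is unmoved.

Run:
```python
from h import *
W=np.load("top2.npy"); c,_=cam("top"); i=c["frame"]
from scipy.spatial.transform import Rotation as Q
R=np.array(c["rotation"],float); R=Q.from_quat(R[[1,2,3,0]]).as_matrix() if R.size==4 else R.reshape(3,3)
def ray(u,v,z):
    d=R@np.array([(u-c["cx"])/c["fx"],(v-c["cy"])/c["fy"],1]); p=np.array(c["xyz"]); return (p+d*(z-p[2])/d[2]).round(4)
k=lambda x,y:(135+x*70/400-.5,200+y*65/371-.5)
a=ray(*k(147,142),.029);b=ray(*k(284,162),.029);print(a,b,(a+b)/2,np.degrees(np.arctan2(-(a-b)[0],(a-b)[1])),np.linalg.norm(a-b))
m=(W[...,2]>.010)&(W[...,2]<.05); mm=np.zeros(m.shape,np.uint8); mm[200:262,130:215]=m[200:262,130:215]
n,l=cv2.connectedComponents(mm,connectivity=4); L=l[228,172]; s=W[l==L]
r=cv2.minAreaRect((s[:,:2]*1000).astype(np.float32)); print(r,(l==L).sum())
t=s[(s[:,2]>.0285)];print(t.round(4))
# hole/rib holes screw on head? yaw from rib edges via PCA
q=W[180:225,295:340].reshape(-1,3)
for z0,z1 in((.036,.06),(.0125,.027),(.0125,.06)):
    e=q[(q[:,2]>z0)&(q[:,2]<z1)]; r=cv2.minAreaRect((e[:,:2]*1000).astype(np.float32)); w,v=np.linalg.eigh(np.cov(e[:,:2].T)); print(r, np.degrees(np.arctan2(-v[0,1],v[1,1])))
```

```text
[0.5156 0.1687 0.029 ] [0.5099 0.109  0.029 ] [0.51275 0.13885 0.029  ] -5.453918888591189 0.05997149322803292
((501.1851501464844, 140.34300231933594), (124.45674896240234, 96.00409698486328), 84.20734405517578) 1918
[[0.519  0.1697 0.0286]
 [0.5191 0.1672 0.0289]
 [0.5162 0.1715 0.0303]
 [0.5161 0.1686 0.0325]
 [0.5165 0.1666 0.0306]
 [0.514  0.1717 0.0287]
 [0.5139 0.1688 0.0304]
 [0.5115 0.1115 0.033 ]
 [0.5118 0.1093 0.0312]
 [0.5118 0.1068 0.0318]
 [0.5093 0.1117 0.0307]
 [0.5091 0.1088 0.0333]
 [0.5094 0.1066 0.0319]
 [0.5098 0.1046 0.0286]
 [0.5068 0.1115 0.0304]
 [0.5071 0.1067 0.0299]]
((593.4000854492188, -226.6026611328125), (18.609617233276367, 49.076942443847656), 18.535682678222656) 18.8957860049592
((593.1195068359375, -226.9814910888672), (42.03240203857422, 84.88031768798828), 18.016000747680664) 18.574049194404452
((593.1195068359375, -226.9814910888672), (42.03240203857422, 84.88031768798828), 18.016000747680664) 18.573712577421887
```

Request:
jog_arm:
  series:
    - [[0,0,-20,0,0,-0.127,60],[-30.6,-7.4,0,0,0,0,60],[-30.6,-7.4,0,0,0,0,60],[-30.6,-7.4,0,0,0,0,60],[-30.6,-7.4,0,0,0,0,60],[-30.6,-7.4,0,0,0,0,60],[-30.6,-7.4,0,0,0,0,60],[-30.6,-7.4,0,0,0,0,60],[-30.6,-7.4,0,0,0,0,60],[-30.6,-7.4,0,0,0,0,60]]

```text
time_s: 10.8
eef_pos: [0.5665, 0.1145, 0.2224]
eef_rot: [0.0, 0.585, 0.811, -0.0]
wrist_force: [0.5, -0.9, 0.6]
opening: 0.703
grasp_force: 0.0
```

Request:
jog_arm:
  series:
    - [[-30.6,-7.4,0,0,0,0,60],[-30.6,-7.4,0,0,0,0,60],[-30.6,-7.4,0,0,0,0,60],[-30.6,-7.4,0,0,0,0,60],[-30.6,-7.4,0,0,0,0,60],[-30.6,-7.4,0,0,0,0,60],[-30.6,-7.4,0,0,0,0,60],[-30.6,-7.4,0,0,0,0,60],[-30.6,-7.4,0,0,0,0,60],[-30.6,-7.4,0,0,0,0,60]]

```text
time_s: 11.8
eef_pos: [0.5924, -0.1992, 0.2223]
eef_rot: [0.0, 0.585, 0.811, -0.0]
wrist_force: [-0.4, -0.7, 0.5]
opening: 0.701
grasp_force: 0.0
```

Request:
jog_arm:
  series:
    - [[-30.6,-7.4,0,0,0,0,60],[0,0,20,0,0,0,60],[0,0,30,0,0,0,60],[0,0,30,0,0,0,60],[0,0,30,0,0,0,50],[0,0,30,0,0,0,40],[0,0,20,0,0,0,40],[0,0,10,0,0,0,40],[0,0,0,0,0,0,40],[0,0,0,0,0,0,40]]

```text
time_s: 12.8
eef_pos: [0.596, -0.229, 0.0533]
eef_rot: [0.001, 0.585, 0.811, -0.0]
wrist_force: [-0.1, 0.3, 0.5]
opening: 0.468
grasp_force: 0.0
```

```bash
cat > f.py <<'E'
from h import *
o=ctrl.get_obs(); p=o["eef_pos"]; print(p,o["eef_rot"])
for n in("scene","wrist"):
    c,W=cam(n); d=np.linalg.norm(W[...,:2]-p[:2],axis=-1)
    g=c["frame"].astype(int); m=(d<.05)&(W[...,2]>p[2]+.005)&(W[...,2]<p[2]+.1)
    s=W[m]; print(n,len(s),np.percentile(s[:,2],[0,1,5]).round(4) if len(s) else "")
    if n=="scene": v,u=np.where(d<.05); v0,u0=int(np.median(v)),int(np.median(u)); a=cv2.resize(g[max(0,v0-60):v0+60,max(0,u0-80):u0+80].astype(np.uint8),(400,300),interpolation=2)
    else: a=np.hstack([a,cv2.resize(g.astype(np.uint8),(400,300))])
import sys; cv2.imwrite(sys.argv[1],a); np.save("w.npy",W)
E
python3 f.py pics/g.png
```

```text
[ 0.59601934 -0.22903919  0.05328765] [ 7.40877786e-04  5.85023598e-01  8.11015931e-01 -1.86894212e-06]
scene 140 [0.0916 0.093  0.094 ]
wrist 10649 [0.0909 0.0975 0.1049]
```

View pics/g.png

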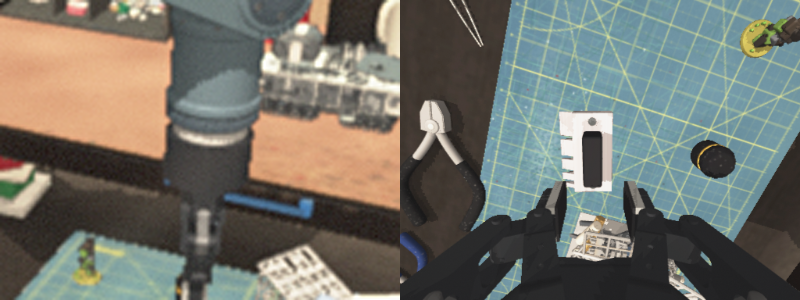

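The view shows the rib centred between the open fingers, with the tips again 38 mm above the reported TCP. I'll correct by a few mm, descend and grip.

Request:
jog_arm:
  series:
    - [[3,-2,10,0,0,0,40],[0,0,15,0,0,0,40],[0,0,15,0,0,0,40],[0,0,12,0,0,0,40],[0,0,8,0,0,0,40],[0,0,6,0,0,0,40],[0,0,0,0,0,0,30],[0,0,0,0,0,0,20],[0,0,0,0,0,0,10],[0,0,0,0,0,0,10]]

```text
time_s: 13.9
eef_pos: [0.593, -0.2262, -0.0133]
eef_rot: [0.001, 0.585, 0.811, 0.0]
wrist_force: [0.3, -0.4, 0.1]
opening: 0.196
grasp_force: 61.5
```

Request:
jog_arm:
  series:
    - [[0,0,0,0,0,0,10],[0,0,0,0,0,0,10],[0,0,-2,0,0,0,10],[0,0,-5,0,0,0,10],[0,0,-10,0,0,0,10],[0,0,-15,0,0,0,10],[0,0,-15,0,0,0,10],[0,0,-15,0,0,0,10],[0,0,-15,0,0,0,10],[0,0,0,0,0,0,10]]

```text
time_s: 14.9
eef_pos: [0.5947, -0.2272, 0.0669]
eef_rot: [0.003, 0.585, 0.811, 0.0]
wrist_force: [0.2, -0.6, -1.9]
opening: 0.196
grasp_force: 61.2
```

```bash
python3 f.py pics/g2.png
```

```text
[ 0.59470913 -0.227206    0.06693468] [2.88893094e-03 5.84772562e-01 8.11192124e-01 2.06399674e-04]
scene 840 [0.0814 0.0831 0.0851]
wrist 20955 [0.0786 0.0831 0.0857]
```

View pics/g2.png

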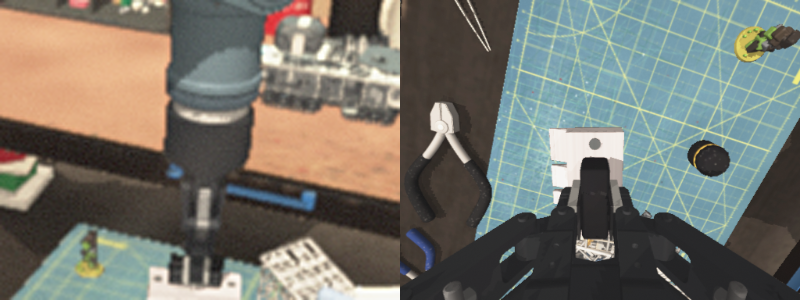

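The head is held by its rib and lifted level, and the pot and miniature are untouched. I'll carry it over to the tool.

Request:
jog_arm:
  series:
    - [[0,0,0,0,0,0.105,10],[0,0,0,0,0,0.105,10],[0,0,0,0,0,0.105,10],[0,0,0,0,0,0.104,10],[22.3,-7.3,0,0,0,0,10],[22.3,-7.3,0,0,0,0,10],[22.3,-7.3,0,0,0,0,10],[22.3,-7.3,0,0,0,0,10],[22.3,-7.3,0,0,0,0,10],[22.3,-7.3,0,0,0,0,10]]

```text
time_s: 16.0
eef_pos: [0.5609, -0.0874, 0.062]
eef_rot: [-0.001, 0.741, 0.672, -0.0]
wrist_force: [0.0, 0.6, -2.1]
opening: 0.197
grasp_force: 61.1
```

Request:
jog_arm:
  series:
    - [[22.3,-7.3,0,0,0,0,10],[22.3,-7.3,0,0,0,0,10],[22.3,-7.3,0,0,0,0,10],[22.3,-7.3,0,0,0,0,10],[22.3,-7.3,0,0,0,0,10],[22.3,-7.3,0,0,0,0,10],[22.3,-7.3,0,0,0,0,10],[22.3,-7.3,0,0,0,0,10],[22.3,-7.3,0,0,0,0,10],[22.3,-7.3,0,0,0,0,10]]

```text
time_s: 17.0
eef_pos: [0.5099, 0.1413, 0.0622]
eef_rot: [-0.001, 0.741, 0.672, -0.001]
wrist_force: [0.1, -0.3, -3.7]
opening: 0.197
grasp_force: 61.1
```

Request:
jog_arm:
  series:
    - [[0,0,8,0,0,0,10],[0,0,8,0,0,0,10],[0,0,8,0,0,0,10],[0,0,8,0,0,0,10],[0,0,5,0,0,0,10],[0,0,3,0,0,0,10],[0,0,0,0,0,0,10],[0,0,0,0,0,0,10],[0,0,0,0,0,0,10],[0,0,0,0,0,0,10]]

```text
time_s: 18.0
eef_pos: [0.5115, 0.1405, 0.0236]
eef_rot: [0.0, 0.741, 0.672, 0.0]
wrist_force: [0.1, 0.9, -3.0]
opening: 0.2
grasp_force: 61.1
```

```bash
cat > m.py <<'E'
from h import *
o=ctrl.get_obs(); p=o["eef_pos"]; print(p,o["wrist_force"].round(2),np.degrees(2*np.arctan2(o["eef_rot"][2],o["eef_rot"][1])))
Ws=[]
for i in range(3): c,W=cam("top"); Ws.append(W)
W=np.nanmedian(Ws,0); i=c["frame"]
np.save("hw.npy",W); cv2.imwrite("hraw.png",i)
s=W[190:275,120:225].reshape(-1,3); g=i[190:275,120:225].reshape(-1,3).astype(int)
zb=p[2]+.0158+.017
e=s[(abs(s[:,2]-zb)<.005)]; r=cv2.minAreaRect((e[:,:2]*1000).astype(np.float32)); print(len(e),r,np.median(e[:,2]),zb,np.percentile(e[:,:2],[0,1,99,100],axis=0).round(4).tolist())
c2,W2=cam("wrist")
cv2.imwrite("pics/h%d.png"%int(o["time_s"]*10),np.hstack([cv2.resize(i[190:275,120:225],(400,324),interpolation=2),cv2.resize(c2["frame"],(400,324))]))
E
python3 m.py; ls pics
```

```text
[0.5114779  0.14051799 0.02358759] [ 0.13  0.89 -2.95] 84.41621634007916
193 ((509.3226013183594, 115.3514633178711), (36.05904769897461, 41.01551055908203), 83.81188201904297) 0.056222089867379976 0.05638759254248531 [[0.4896, 0.0964], [0.4898, 0.0968], [0.53, 0.1328], [0.5304, 0.135]]
crop.png
f.png
g.png
g2.png
h180.png
j.png
k.png
scene.png
top.png
```

Underside is about 8 mm above the pin tips. The measured misfit is about (+1.2, -0.8) mm, so I'll correct that and lower gently.

Request:
jog_arm:
  series:
    - [[-0.7,1.3,0,0,0,0,10],[0,0,2,0,0,0,10],[0,0,2,0,0,0,10],[0,0,2,0,0,0,10],[0,0,1,0,0,0,10],[0,0,1,0,0,0,10],[0,0,1,0,0,0,10],[0,0,1,0,0,0,10],[0,0,0,0,0,0,10],[0,0,0,0,0,0,10]]

```text
time_s: 19.2
eef_pos: [0.5124, 0.1397, 0.0132]
eef_rot: [0.0, 0.741, 0.672, 0.0]
wrist_force: [0.0, 0.4, -2.1]
opening: 0.199
grasp_force: 61.1
```

```bash
python3 m.py
```

```text
[0.51235374 0.13968158 0.01319598] [ 0.01  0.39 -2.08] 84.41588691677453
188 ((511.03192138671875, 115.01554870605469), (36.6858024597168, 39.9282112121582), 84.47355651855469) 0.04605208311086001 0.04599597878927851 [[0.4908, 0.0957], [0.4909, 0.0962], [0.5313, 0.1326], [0.5314, 0.1348]]
```

No contact 2.5 mm below the tips, so the pins are entering the holes.

Request:
jog_arm:
  series:
    - [[0,0,0.5,0,0,0,10],[0,0,0.5,0,0,0,10],[0,0,0.5,0,0,0,10],[0,0,0.5,0,0,0,10],[0,0,0.5,0,0,0,10],[0,0,0.5,0,0,0,10],[0,0,0.5,0,0,0,10],[0,0,0.5,0,0,0,10],[0,0,0,0,0,0,10],[0,0,0,0,0,0,10]]

```text
time_s: 20.4
eef_pos: [0.5123, 0.1396, 0.0092]
eef_rot: [-0.0, 0.741, 0.672, -0.0]
wrist_force: [0.2, -0.2, -2.0]
opening: 0.2
grasp_force: 61.1
```

Request:
jog_arm:
  series:
    - [[0,0,0.5,0,0,0,10],[0,0,0.5,0,0,0,10],[0,0,0.5,0,0,0,10],[0,0,0.5,0,0,0,10],[0,0,0.5,0,0,0,10],[0,0,0.5,0,0,0,10],[0,0,0.5,0,0,0,10],[0,0,0.5,0,0,0,10],[0,0,0,0,0,0,10],[0,0,0,0,0,0,10]]

```text
time_s: 21.4
eef_pos: [0.5124, 0.1396, 0.0052]
eef_rot: [0.0, 0.741, 0.672, 0.0]
wrist_force: [-1.2, -0.9, 1.5]
opening: 0.193
grasp_force: 61.6
```

The lifter springs are now pushing back at about the expected height. I'll press on.

Request:
jog_arm:
  series:
    - [[0,0,0.4,0,0,0,10],[0,0,0.4,0,0,0,10],[0,0,0.4,0,0,0,10],[0,0,0.4,0,0,0,10],[0,0,0.4,0,0,0,10],[0,0,0.2,0,0,0,10],[0,0,0.2,0,0,0,10],[0,0,0.2,0,0,0,10],[0,0,0,0,0,0,10],[0,0,0,0,0,0,10]]

```text
time_s: 22.4
eef_pos: [0.5124, 0.1397, 0.0032]
eef_rot: [0.0, 0.741, 0.672, -0.0]
wrist_force: [-4.1, -1.6, 8.2]
opening: 0.195
grasp_force: 62.7
```

Request:
jog_arm:
  series:
    - [[0,0,0.3,0,0,0,10],[0,0,0.3,0,0,0,10],[0,0,0.3,0,0,0,10],[0,0,0.3,0,0,0,10],[0,0,0,0,0,0,10],[0,0,0,0,0,0,10],[0,0,0,0,0,0,10],[0,0,0,0,0,0,10],[0,0,0,0,0,0,10],[0,0,0,0,0,0,10]]

```text
time_s: 23.4
eef_pos: [0.5126, 0.1396, 0.003]
eef_rot: [0.0, 0.741, 0.672, -0.0]
wrist_force: [-7.4, -1.2, 18.4]
opening: 0.193
grasp_force: 64.1
```

Run:
```python
from h import *
o=ctrl.get_obs(); print({k:np.round(o[k],4) for k in("eef_pos","eef_rot","wrist_force","torque")})
Ws=[cam("top")[1] for _ in range(3)]; W=np.nanmedian(Ws,0)
s=W[190:275,120:225].reshape(-1,3); e=s[(s[:,2]>.030)&(s[:,2]<.042)&(s[:,0]>.488)&(s[:,0]<.54)]
A=np.c_[e[:,:2]-[.513,.139],np.ones(len(e))]; print(len(e),np.median(e[:,2]),np.linalg.lstsq(A,e[:,2],rcond=None)[0].round(4),e[:,:2].min(0),e[:,:2].max(0))
```

```text
{'eef_pos': array([0.5126, 0.1396, 0.003 ]), 'eef_rot': array([ 1.000e-04,  7.407e-01,  6.719e-01, -1.000e-04]), 'wrist_force': array([-7.3571, -1.1622, 18.3823]), 'torque': array([-0.1175,  1.5985, -0.0468])}
183 0.035886723389720654 [-0.0116 -0.0122  0.0356] [0.48972245 0.09515708] [0.53075308 0.13680392]
```

Run:
```python
from h import *
def fit(W,zb):
    s=W[190:275,120:225].reshape(-1,3); e=s[(abs(s[:,2]-zb)<.005)&(s[:,0]>.489)&(s[:,0]<.532)&(s[:,1]<.135)]
    for _ in range(3):
        A=np.c_[e[:,:2]-[.513,.115],np.ones(len(e))]; k=np.linalg.lstsq(A,e[:,2],rcond=None)[0]; r=e[:,2]-A@k; e=e[abs(r)<2.2*r.std()]
    return k.round(4),len(e),r.std().round(5)
print(fit(np.load("hw.npy"),.046))
print(fit(np.nanmedian([cam("top")[1] for _ in range(8)],0),.036))
W=np.load("top.npy")
q=W[180:225,295:340].reshape(-1,3); e=q[abs(q[:,2]-.0197)<.004]; A=np.c_[e[:,:2]-[.593,-.227],np.ones(len(e))]; print("mat",np.linalg.lstsq(A,e[:,2],rcond=None)[0].round(4))
print(ctrl.get_obs()["torque"])
```

```text
(array([ 0.0017, -0.0045,  0.046 ]), 175, np.float64(0.00107))
(array([-0.0114, -0.0029,  0.0359]), 162, np.float64(0.00065))
mat [0.0073 0.0031 0.0199]
[-0.14729434  1.65308915 -0.01624015]
```

Depth is right (underside about 18.9 mm above the desk), but Fx = -7 N and there is a hint of a rear-down tilt. I'll relieve the lateral load and tilt the tool slightly.

Request:
jog_arm:
  series:
    - [[0,-0.2,0,0,0,0,10],[0,-0.2,0,0,0,0,10],[0,-0.2,0,0,0,0,10],[0,-0.2,0,0,0,0,10],[0,0,0,0,0,0,10],[0,0,0,-0.003,0,0,10],[0,0,0,-0.003,0,0,10],[0,0,0,0,0,0,10],[0,0,0,0,0,0,10],[0,0,0,0,0,0,10]]

```text
time_s: 24.95
eef_pos: [0.5127, 0.1396, 0.0032]
eef_rot: [0.003, 0.741, 0.672, 0.003]
wrist_force: [-5.0, -1.7, 16.0]
opening: 0.188
grasp_force: 63.8
```

```bash
cat > t.py <<'E'
from h import *
W=np.nanmedian([cam("top")[1] for _ in range(15)],0)
s=W[190:275,120:225].reshape(-1,3)
def fit(e,n):
    for _ in range(3):
        A=np.c_[e[:,:2]-[.513,.139],np.ones(len(e))]; k=np.linalg.lstsq(A,e[:,2],rcond=None)[0]; r=e[:,2]-A@k; e=e[abs(r)<2.2*r.std()]
    print(n,k.round(4),len(e),r.std().round(5))
b=s[(s[:,0]>.489)&(s[:,0]<.532)&(s[:,1]<.135)]; fit(b[abs(b[:,2]-.036)<.005],"head")
d=W[190:300,205:230].reshape(-1,3); fit(d[abs(d[:,2])<.004],"desk")
o=ctrl.get_obs(); print({k:np.round(o[k],4) for k in("time_s","eef_pos","eef_rot","wrist_force","torque")})
E
python3 t.py
```

```text
head [-0.0052  0.0004  0.0359] 158 0.00053
desk [ 0.0011 -0.0008 -0.0003] 2332 0.00052
{'time_s': np.float64(25.7), 'eef_pos': array([0.5127, 0.1396, 0.0032]), 'eef_rot': array([0.0029, 0.7407, 0.6718, 0.0027]), 'wrist_force': array([-4.25  , -1.7359, 15.615 ]), 'torque': array([-0.206 ,  1.2115,  0.0048])}
```

Request:
jog_arm:
  series:
    - [[0,-0.2,0,0,0,0,10],[0,-0.2,0,0,0,0,10],[0,-0.2,0,-0.002,0,0,10],[0,-0.2,0,-0.002,0,0,10],[0,0,0.2,-0.001,0,0,10],[0,0,0.2,-0.001,0,0,10],[0,0,0.2,0,0,0,10],[0,0,0,0,0,0,10],[0,0,0,0,0,0,10],[0,0,0,0,0,0,10]]

```text
time_s: 26.7
eef_pos: [0.5129, 0.1396, 0.0033]
eef_rot: [0.006, 0.741, 0.672, 0.005]
wrist_force: [-4.0, -3.4, 18.4]
opening: 0.193
grasp_force: 64.3
```

```bash
python3 t.py
```

```text
head [ 0.0107 -0.0023  0.0362] 169 0.00058
desk [ 0.0012 -0.001  -0.0003] 2322 0.00051
{'time_s': np.float64(27.45), 'eef_pos': array([0.5129, 0.1396, 0.0033]), 'eef_rot': array([0.0058, 0.7407, 0.6718, 0.0053]), 'wrist_force': array([-4.3348, -1.144 , 19.7631]), 'torque': array([-0.2398,  1.2489, -0.0254])}
```

The slope has slightly overshot, so I'll back off about a third.

Request:
jog_arm:
  series:
    - [[0,0,0,0.002,0,0,10],[0,0,0,0.002,0,0,10],[0,0,0,0.001,0,0,10],[0,0,0,0,0,0,10],[0,0,0,0,0,0,10],[0,0,0,0,0,0,10],[0,0,0,0,0,0,10],[0,0,0,0,0,0,10],[0,0,0,0,0,0,10],[0,0,0,0,0,0,10]]

```text
time_s: 28.45
eef_pos: [0.5128, 0.1396, 0.0032]
eef_rot: [0.004, 0.741, 0.672, 0.004]
wrist_force: [-4.2, -2.5, 18.8]
opening: 0.196
grasp_force: 64.2
```

```bash
python3 t.py
```

```text
head [-0.0011  0.0018  0.0361] 165 0.0006
desk [ 0.0012 -0.0012 -0.0004] 2354 0.00054
{'time_s': np.float64(29.2), 'eef_pos': array([0.5128, 0.1396, 0.0032]), 'eef_rot': array([0.0038, 0.7407, 0.6718, 0.0035]), 'wrist_force': array([-3.5938, -2.0552, 18.9176]), 'torque': array([-0.2292,  1.1746, -0.085 ])}
```

The head is flat (slope about 0), its top at 36 mm as expected for fully down, with about 19 N of push. Handing in.

```bash
python3 -c "
from bench import ctrl
print(ctrl.hand_in())"
```

```text
the job is handed in; nothing more can be done
None
```

I handed the job in at about 29 s: the magnifier is swung left, clear of the tool, and the clamp head is on both pins, measured flat and fully down on the brass, still gripped and pressed at about 19 N, with the tweezers, miniature and paint pot left alone; the hand-in returned no verdict.

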